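# Switch the food processor base off at its toggle

### The job

The bowl is off the food processor, so make its base safe before the blade goes on: on the square base with the square press button, flip the little toggle bat over to the side away from that button, so that it snaps across and stays there. Do not press the square button, and leave the matching toggle on the round blender base switched as it is.

Things in the scene. Friction and masses are not known exactly. Their poses are not given: they have to be found in the camera images.
- processor: Food processor base: fixed white block, 200 x 200 mm, flat top deck 100 mm above the counter. Origin: centre of its underside; z up; -x is its front, within 0.45 rad of facing the robot's side. On the deck, at (+35, 0) mm, a grey round bowl seat 110 mm wide, 10 mm high, with a 20 mm steel spindle ending 40 mm above the deck; in front of it toggle and button, bare deck between.
- processor_toggle (a joint): Steel bat, pivot at (-66, +45, 104) mm of the base; 9 mm stem, 13 mm ball end centred 31 mm from the pivot; 24 mm collar, 4 mm high. Tips along the base's y. rad: 0 leans towards the button (-y), the start (lean 0.45); 0.45 upright; 0.9 leans away (+y), off. Over-centre spring: about 3 N sideways at the ball starts it, none at the centre, then it snaps over by itself to its stop.
- processor_button (a joint): White square press button of the processor base, 36 mm wide, 8 mm high, centred at (-66, -45) mm of the base; spring-loaded. 0 m = up, 0.005 m = fully pressed. Must not be pressed.
- blender_toggle (a joint): Identical bat on the blender base (white, round, 196 mm wide, 100 mm high, round grey button, lugged jar seat), which stands across the robot's centre line from the processor. 0 rad = leaning towards its round button, where it starts and must stay; beyond 0.45 = flipped.

How it is judged:
By the outcome, as a careful person would: the job done as asked, in the order asked, and still so for the second after the job is handed in, with the robot touching nothing.
It also fails if it takes over 26 s, if anything falls off the work surface, if the arm or the gripper's body presses on something with over 40 N, if the wrist force passes 120 N, or if a joint passes its speed limit or range.

### The arm

A 6-joint arm with a two-finger parallel gripper is mounted at the origin on the work surface. World frame = base frame: x ahead of the robot, y to its left, z up, the work surface at z = 0. Lengths are in m, angles in rad, forces in N, time in s.
With the tool pointing down it reaches from about 0.35 to 0.775 m from the base axis. Payload 5.5 kg.
Tool frame: the origin (TCP) lies between the finger pads; the fingertips stand r.finger_overhang ahead of it and the grasp point (between the pads) lies 8 mm behind it (r.finger_overhang is the distance from the TCP to the fingertips, in m); z points along the fingers, y is the direction in which the jaws open and shut (so a half turn about z gives the same grasp; the last joint's range is limited). The gripper opens to 85 mm and grips with 20 to 120 N. Pads are 22 mm wide; open, the fingers measure 114 mm over their backs; the gripper's body (76 mm by 85 mm) begins 54 mm behind the grasp point. The pads swing forward as they close: fully open they stand 13 mm farther back than shut.
Start: joints at [1.017, 0.313, 0.046, 1.304, 0, 1.431], TCP at [0.231, 0.527, 0.242] pointing down, gripper open.
Joint ranges: [-2.76, 2.76], [-0.86, 1.69], [-1.03, 1.26], [-2.2, 2.34], [-1.47, 1.5], [-3.14, 3.14]. Speed limits (rad/s): [2.57, 2.57, 3.14, 3.14, 3.14, 3.14].

### API

Orientations are given as a unit quaternion [w, x, y, z].
In Python, from plant import r, viewer, job gives the robot as it stands.
- The arm moves only by the tool carry_out, never from a script. Its argument "motion" is a list of rows, each a list of 5 numbers: the opening, from -1 (shut) to 1 (fully open), so that 0 is half open, then the shift along the tool's x, y, z in m, then the turn about the tool's z in degrees. In form: [[gripper, x, y, z, yaw], ...]. A call has 1 to 8 rows; each row shifts and turns the pose as measured when the row begins, along the tool's axes as they then stand; what a row does not reach is not made up. A row lasts 1/12 s, in which the tool goes at most 41.7 mm and 7.16 degrees, less where a joint would pass 70% of its speed; a pose out of reach is approached as far as the arm can. A call with a gripper value outside its range is refused whole. The fingers move at their own pace and stop on an object; "squeeze" is the grip in N (left out, the last holds). Time passes only in rows, so rows that do not move let the fingers close. It gives the time, the measured TCP pose, the force and the opening at its end, in the units of the state.
- r.observe(): the state, without advancing time (a new reading comes with each control period).
- viewer.grab_frame(name): name is "side" or "top" or "wrist"; returns a dict with "frame" (384x512x3 uint8, blue, green, red), "camera_matrix" (3x3 intrinsics, pixels), "dist" ([k1, k2, p1, p2, k3] as OpenCV has them; the pictures are not rectified), "eye" and "rotation" of the camera in the world; the wrist camera has in their place "hand_eye" (4x4, takes a point from camera to tool coordinates, whose origin is the TCP and whose axes are the flange's). Camera axes: x right, y up, looking along -z (the intrinsics and any distortion apply to the point x, -y, -z); pixel columns grow to the right and rows downward; lengths in m; the calibration is good to about 2 mm. A picture is of the moment at which its call begins: read the wrist's pose just before it. There is no depth.
- job.finish_job(): hands the job in, once; it reports no verdict.
The state is a dict: "t": time; "joints": joint angles; "joint_vel": joint speeds; "tau": joint torques, N m; "eef_pos": TCP position; "orientation": TCP orientation; "ft_force": force on the tool from outside, world axes, zero at the start; "ft_torque": the same for the moment, N m; "gripper_width": opening from 0.0 (shut) to 1.0 (fully open).
Only numpy, scipy, OpenCV 4.12 (cv2) and the standard library are available. Lean on these libraries where they do the work, as an engineer would, in place of code of your own. Each camera call takes 0.05 s, during which the arm holds its last target.

## Working session

There is one attempt and no reset: what is moved stays moved. The work goes in short steps, Python scripts to look and compute and a tool call to move; the robot and the scene stay as the last step left them, time stands still between calls to the robot, and variables do not carry over. Pictures are saved under pics/ and viewed, and the job is handed in when it is done.

Besides the shell and the picture viewer there is one more tool, called by a JSON object that holds its "method" and its "body", one argument or row to a line. carry_out: Moves the arm, as the interface text tells. Its arguments: {"type":"object","properties":{"motion":{"type":"array"},"squeeze":{"type":"number"}},"required":["motion"]}

```bash
mkdir -p pics; python3 - <<'E'
from plant import r, viewer, job
import cv2,json
s=r.observe();print({k:s[k] for k in('t','eef_pos','orientation','gripper_width','ft_force')},r.finger_overhang)
for n in('top','side'):
    f=viewer.grab_frame(n);cv2.imwrite(f'pics/{n}0.png',f['frame']);print(n,f['camera_matrix'],f['dist'],f['eye'],f['rotation'])
E
```

```text
{'t': 0.0, 'eef_pos': array([0.23095691, 0.52607006, 0.24141027]), 'orientation': array([-3.13336383e-04,  2.05430964e-01,  9.78671204e-01, -8.33845397e-04]), 'gripper_width': 0.9960285292065871, 'ft_force': array([-0.37945301,  0.20910542, -0.30458465])} 0.011
top [[448.89841279   0.         254.37716212]
 [  0.         448.89841279 187.75527673]
 [  0.           0.           1.        ]] [-0.04232426  0.          0.          0.          0.        ] [0.4276487  0.00333644 1.22387961] [ 0.70729516  0.03381027 -0.03964699 -0.70499542]
side [[348.37336175   0.         255.80206505]
 [  0.         348.37336175 198.59753659]
 [  0.           0.           1.        ]] [-0.06148846  0.          0.          0.          0.        ] [0.4199931  0.51417966 0.61484917] [-0.12429351 -0.05472818  0.40297436  0.90507879]
```

View pics/top0.png

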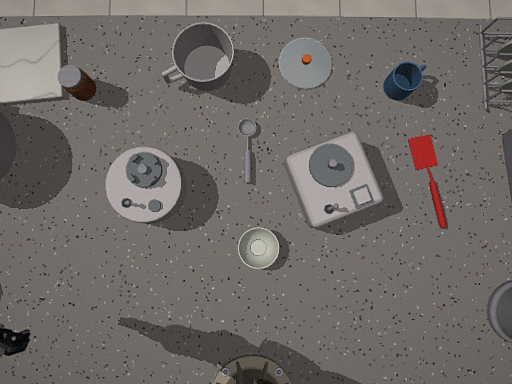

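View pics/side0.png

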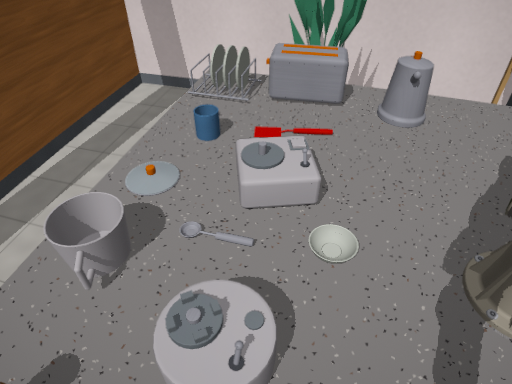

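```bash
cat > h.py <<'E'
import numpy as np,cv2
from scipy.spatial.transform import Rotation as R
def rot(q): return R.from_quat([q[1],q[2],q[3],q[0]]).as_matrix() if np.size(q)==4 else np.array(q)
def ray(f,uv):
    p=cv2.undistortPoints(np.array([[uv]],float),f['camera_matrix'],f['dist'])[0,0]
    return np.array(f['eye']),rot(f['rotation'])@np.array([p[0],-p[1],-1])
def onz(f,uv,z):
    e,d=ray(f,uv);return e+d*(z-e[2])/d[2]
def two(a,b):
    (e1,d1),(e2,d2)=a,b
    A=np.stack([d1,-d2],1);t=np.linalg.lstsq(A,e2-e1,rcond=None)[0]
    p,q=e1+t[0]*d1,e2+t[1]*d2
    return (p+q)/2,np.linalg.norm(p-q)
def proj(f,P):
    c=rot(f['rotation']).T@(np.array(P)-f['eye']);
    return cv2.projectPoints(np.array([[c[0],-c[1],-c[2]]]),np.zeros(3),np.zeros(3),f['camera_matrix'],f['dist'])[0].ravel()
E
python3 - <<'E'
import cv2
a=cv2.imread('pics/top0.png')[125:235,280:390];b=cv2.imread('pics/side0.png')[125:215,225:330]
cv2.imwrite('pics/top0z.png',cv2.resize(a,None,fx=5,fy=5,interpolation=cv2.INTER_CUBIC))
cv2.imwrite('pics/side0z.png',cv2.resize(b,None,fx=6,fy=6,interpolation=cv2.INTER_CUBIC))
E
```

```text
(no output)
```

View pics/top0z.png

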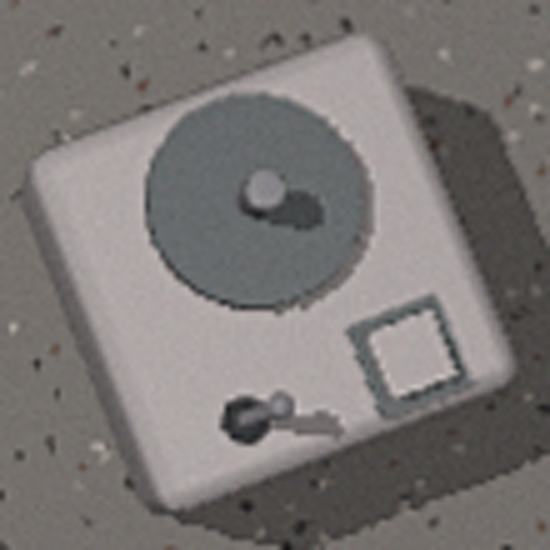

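View pics/side0z.png

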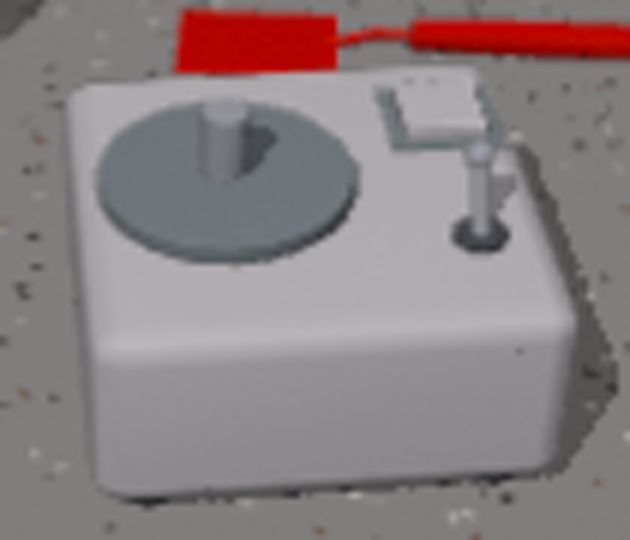

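```bash
python3 - <<'E'
from h import *
from plant import viewer,r
f=viewer.grab_frame('top');g=viewer.grab_frame('side')
T=lambda x,y:(x/5-.4+280,y/5-.4+125)
S=lambda x,y:(x/6-.4+225,y/6-.4+125)
L=[((-66,45,104),(245,418)),((35,0,110),(259,201)),((-66,-45,108),(411,353)),((35,0,140),(264,188))]
src=np.array([l[0][:2] for l in L])/1000.
dst=np.array([onz(f,T(*l[1]),l[0][2]/1000)[:2] for l in L])
a=src-src.mean(0);b=dst-dst.mean(0)
th=np.arctan2((a[:,0]*b[:,1]-a[:,1]*b[:,0]).sum(),(a*b).sum())
c,s=np.cos(th),np.sin(th);M=np.array([[c,-s],[s,c]]);t=dst.mean(0)-M@src.mean(0)
print('yaw',th,'t',t,'res mm',1000*(dst-(src@M.T+t)))
np.save('pose.npy',[t[0],t[1],th])
W=lambda p:np.r_[M@np.array(p[:2])+t,p[2]]
ball=lambda q:W((-.066,.045+.031*np.sin(q-.45),.104+.031*np.cos(q-.45)))
print('ball now',ball(0),'tri',two(ray(f,T(281,405)),ray(g,S(481,151))))
print('collar tri',two(ray(f,T(245,418)),ray(g,S(481,232))),W((-.066,.045,.104)))
print('spindle tri',two(ray(f,T(264,188)),ray(g,S(228,106))))
print('side proj check ball',proj(g,ball(0)),S(481,151))
for n,p in (('pivot',(-.066,.045,.104)),('btn',(-.066,-.045,.108))):print(n,W(p))
q=r.observe()['orientation'];print(rot(q))
E
```

```text
yaw 0.3657823342038003 t [ 0.57122273 -0.21005365] res mm [[ 0.21894933 -0.05390478]
 [-1.28460138 -1.75651086]
 [ 0.61159737  0.67060028]
 [ 0.45405468  1.13981536]]
ball now [ 0.49831634 -0.20422943  0.13191386] tri (array([ 0.49699836, -0.20418063,  0.13440769]), np.float64(0.0026206041766371514))
collar tri (array([ 0.49221782, -0.19191435,  0.10322588]), np.float64(0.0030818781903143378)) [ 0.49349341 -0.19163754  0.104     ]
spindle tri (array([ 0.60221866, -0.19616134,  0.14256513]), np.float64(0.003451298845465371))
side proj check ball [303.61440813 150.43623298] (304.76666666666665, 149.76666666666668)
pivot [ 0.49349341 -0.19163754  0.104     ]
btn [ 0.52568461 -0.27568352  0.108     ]
[[-9.15584044e-01  4.02126258e-01 -5.75394205e-04]
 [ 4.02126641e-01  9.15583580e-01 -9.33936434e-04]
 [ 1.51261123e-04 -1.08647864e-03 -9.99999398e-01]]
```

The top view shows the toggle collar at about (329,208), the ball at (336,206) and the square button at (362,195). The ball is leaning towards the button. The pose fit is good to 1–2 mm. I'll shut the gripper and turn it so tool x lies along the base's +y.

{"method": "carry_out", "body": {
  "motion": [
    [-1,0,0,0,6.5],
    [-1,0,0,0,6.5],
    [-1,0,0,0,6.5],
    [-1,0,0,0,6.5],
    [-1,0,0,0,6.5],
    [-1,0,0,0,6.5],
    [-1,0,0,0,6.5],
    [-1,0,0,0,0]
  ],
  "squeeze": 20
}}

```text
t: 0.87
eef_pos: [0.2303, 0.5251, 0.2394]
orientation: [0.0, 0.584, 0.812, -0.003]
ft_force: [-0.1, 0.2, 0.7]
gripper_width: -0.003
```

```bash
cat > go.py <<'E'
from h import *
from plant import r
import sys
bx,by,z=map(float,sys.argv[1:4]) # base-frame mm xy, world tip z mm
x,y,th=np.load('pose.npy');c,s=np.cos(th),np.sin(th)
st=r.observe();Q=rot(st['orientation'])
tgt=np.array([x+c*bx/1e3-s*by/1e3,y+s*bx/1e3+c*by/1e3,z/1e3+.011])
d=Q.T@(tgt-st['eef_pos'])
yaw=np.degrees(np.arctan2(Q[1,0],Q[0,0]))
p=st['eef_pos'][:2]-[x,y]
print('t',st['t'],'pos',st['eef_pos'],'base mm',1000*np.array([c*p[0]+s*p[1],-s*p[0]+c*p[1]]),'w',st['gripper_width'],'F',st['ft_force'])
print('tool shift mm',(d*1000).round(1),'tool yaw to turn',yaw-(90+np.degrees(th)))
E
python3 go.py -66 5 200
```

```text
t 0.8667 pos [0.23032163 0.52506766 0.23936747] base mm [-55.41034881 808.42228818] w -0.003062336416402246 F [-0.08227234  0.24529238  0.71094353]
tool shift mm [-803.1   22.7   31.4] tool yaw to turn -2.365383899706046
```

{"method": "carry_out", "body": {
  "motion": [
    [-1,-0.035,0.001,0,-2.3],
    [-1,-0.035,0.001,0,0],
    [-1,-0.035,0.001,0,0],
    [-1,-0.035,0.001,0,0],
    [-1,-0.035,0.001,0,0],
    [-1,-0.035,0.001,0,0],
    [-1,-0.035,0.001,0,0],
    [-1,-0.035,0.001,0,0]
  ]
}}

```text
t: 1.53
eef_pos: [0.3411, 0.2635, 0.2373]
orientation: [-0.0, 0.549, 0.836, -0.003]
ft_force: [0.8, 0.0, 0.1]
gripper_width: 0.001
```

```bash
python3 go.py -66 5 200
```

```text
t 1.5333 pos [0.34114959 0.26351077 0.2372644 ] base mm [-45.46795266 524.52795888] w 0.0007947513214548197 F [0.77565205 0.00585185 0.0566398 ]
tool shift mm [-518.1  -42.7   27.7] tool yaw to turn 2.4688028979284695
```

{"method": "carry_out", "body": {
  "motion": [
    [-1,-0.036,-0.001,0,2.4],
    [-1,-0.036,-0.001,0,0],
    [-1,-0.036,-0.001,0,0],
    [-1,-0.036,-0.001,0,0],
    [-1,-0.036,-0.001,0,0],
    [-1,-0.036,-0.001,0,0],
    [-1,-0.036,-0.001,0,0],
    [-1,-0.036,-0.001,0,0]
  ]
}}

```text
t: 2.2
eef_pos: [0.4435, -0.0202, 0.2393]
orientation: [0.001, 0.554, 0.832, -0.001]
ft_force: [0.6, 0.1, -0.6]
gripper_width: 0.001
```

```bash
python3 go.py -66 5 200
```

```text
t 2.2 pos [ 0.44351781 -0.02024558  0.23927833] base mm [-51.36595197 222.92866836] w 0.0005595237330015804 F [ 0.6351312   0.14220184 -0.61794478]
tool shift mm [-217.3  -21.1   29. ] tool yaw to turn 1.7189892134887685
```

{"method": "carry_out", "body": {
  "motion": [
    [-1,-0.036,-0.003,0,1.7],
    [-1,-0.036,-0.002,0,0],
    [-1,-0.036,-0.002,0,0],
    [-1,-0.036,-0.002,0,0],
    [-1,-0.036,-0.002,0,0],
    [-1,-0.028,-0.002,0,0],
    [-1,0,0,0,0],
    [-1,0,0,0,0]
  ]
}}

```text
t: 2.87
eef_pos: [0.5108, -0.2376, 0.2386]
orientation: [0.003, 0.56, 0.829, -0.001]
ft_force: [0.0, -0.1, -0.0]
gripper_width: 0.002
```

```bash
python3 go.py -66 5 170
```

```text
t 2.8667 pos [ 0.51082707 -0.23760553  0.23862649] base mm [-66.25489174  -4.12683802] w 0.0020139686055030246 F [ 0.04272113 -0.13606579 -0.00754587]
tool shift mm [ 9.5  0.4 57.6] tool yaw to turn 0.9749189950227191
```

{"method": "carry_out", "body": {
  "motion": [
    [-1,0.009,0,0.015,0.9],
    [-1,0,0,0.02,0],
    [-1,0,0,0.02,0],
    [-1,0,0,0,0],
    [-1,0,0,0,0]
  ]
}}

```text
t: 3.28
eef_pos: [0.5066, -0.2263, 0.1827]
orientation: [0.003, 0.562, 0.827, -0.001]
ft_force: [0.4, -0.3, 0.8]
gripper_width: -0.003
```

```bash
python3 go.py -66 5 120; python3 - <<'E'
from plant import viewer
import cv2
a=viewer.grab_frame('side')['frame'];b=viewer.grab_frame('wrist')['frame']
cv2.imwrite('pics/s1.png',cv2.resize(a[90:225,200:360],None,fx=5,fy=4.4))
cv2.imwrite('pics/w1.png',b)
E
```

```text
t 3.2833 pos [ 0.50664059 -0.22630911  0.18273491] base mm [-66.1239135    7.91967675] w -0.003282450948449593 F [ 0.36495274 -0.32041452  0.81875074]
tool shift mm [-2.6  0.  51.7] tool yaw to turn 0.6792370595948682
```

View pics/s1.png

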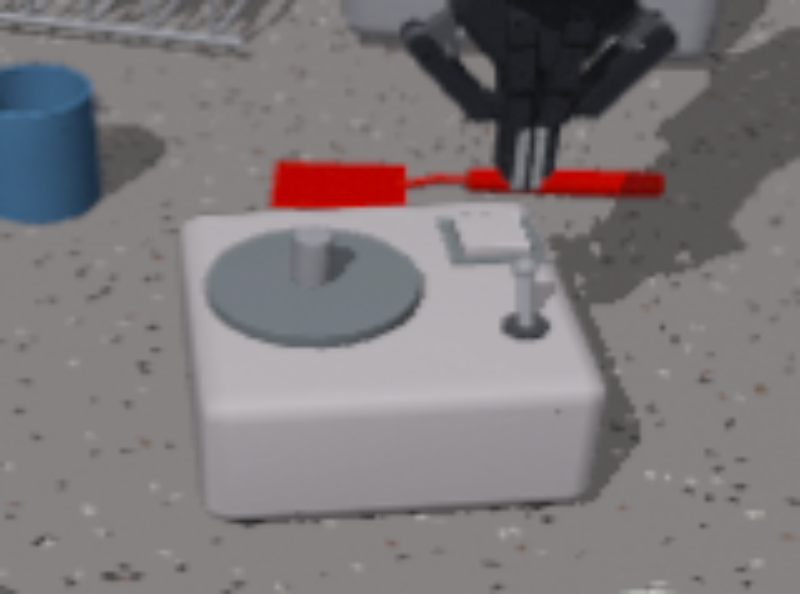

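View pics/w1.png

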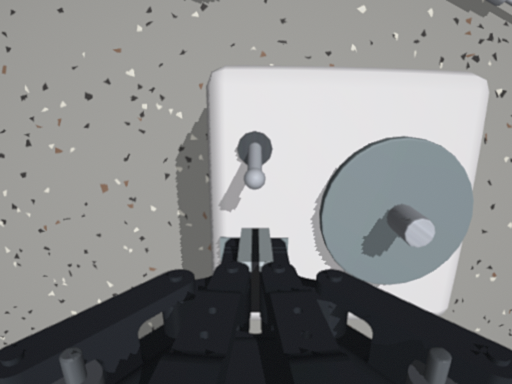

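Wrist view: the ball at (255,178) lines up with the shut fingertips at (255,232), with clear deck between them. Next I lower beside it.

{"method": "carry_out", "body": {
  "motion": [
    [-1,-0.003,0,0.012,0.6],
    [-1,0,0,0.012,0],
    [-1,0,0,0.012,0],
    [-1,0,0,0.01,0],
    [-1,0,0,0,0],
    [-1,0,0,0,0]
  ]
}}

```text
t: 3.88
eef_pos: [0.5122, -0.2314, 0.1397]
orientation: [0.008, 0.566, 0.824, -0.001]
ft_force: [-0.3, -0.0, -0.4]
gripper_width: 0.001
```

```bash
python3 go.py -66 34 120; python3 - <<'E'
from plant import viewer
import cv2
a=viewer.grab_frame('side')['frame']
cv2.imwrite('pics/s2.png',cv2.resize(a[90:225,200:360],None,fx=5,fy=4.4))
E
```

```text
t 3.8833 pos [ 0.51218957 -0.23136861  0.1396566 ] base mm [-62.75170914   1.21013435] w 0.0005222262380261991 F [-0.27568071 -0.0288109  -0.418827  ]
tool shift mm [32.9 -3.3  8.1] tool yaw to turn 0.09259503733098029
```

View pics/s2.png

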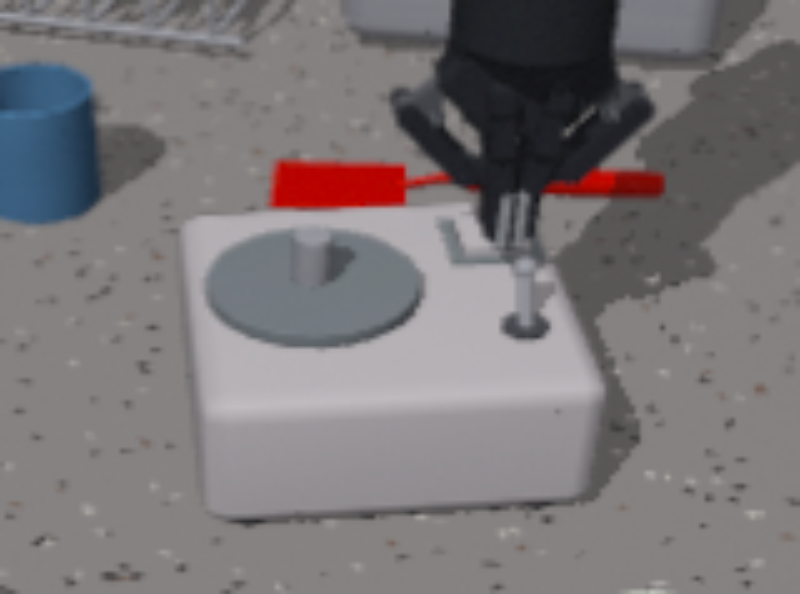

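{"method": "carry_out", "body": {
  "motion": [
    [-1,0.003,-0.003,0.006,0],
    [-1,0,0,0.003,0],
    [-1,0,0,0,0]
  ]
}}

```text
t: 4.18
eef_pos: [0.5089, -0.2302, 0.1313]
orientation: [0.01, 0.566, 0.824, -0.001]
ft_force: [0.8, -0.6, -0.4]
gripper_width: -0.003
```

```bash
python3 go.py -66 36 120
```

```text
t 4.1833 pos [ 0.50890821 -0.23021771  0.13132222] base mm [-65.4043312    3.45856308] w -0.0026943331384434582 F [ 0.84665164 -0.55536556 -0.36082655]
tool shift mm [32.5 -0.5 -0.2] tool yaw to turn 0.08765666625235724
```

Tips are at z = 120 mm beside the ball, with no contact. Next I push along tool +x.

{"method": "carry_out", "body": {
  "motion": [
    [-1,0.006,0,0,0],
    [-1,0.006,0,0,0],
    [-1,0.006,0,0,0],
    [-1,0.006,0,0,0],
    [-1,0.005,0,0,0],
    [-1,0.004,0,0,0]
  ]
}}

```text
t: 4.68
eef_pos: [0.4993, -0.2014, 0.1345]
orientation: [0.016, 0.567, 0.824, -0.003]
ft_force: [0.2, -0.1, 0.6]
gripper_width: 0.002
```

```bash
python3 go.py -66 36 120; python3 - <<'E'
from plant import viewer
import cv2
a=viewer.grab_frame('side')['frame'];b=viewer.grab_frame('wrist')['frame']
cv2.imwrite('pics/s3.png',cv2.resize(a[90:225,200:360],None,fx=5,fy=4.4))
cv2.imwrite('pics/w3.png',b)
E
```

```text
t 4.6833 pos [ 0.49930593 -0.20142304  0.13454707] base mm [-64.0720922   33.78285261] w 0.0020893254629172444 F [ 0.20963241 -0.05674413  0.62508569]
tool shift mm [ 2.3 -2.   3.5] tool yaw to turn -0.06337457285921744
```

View pics/s3.png

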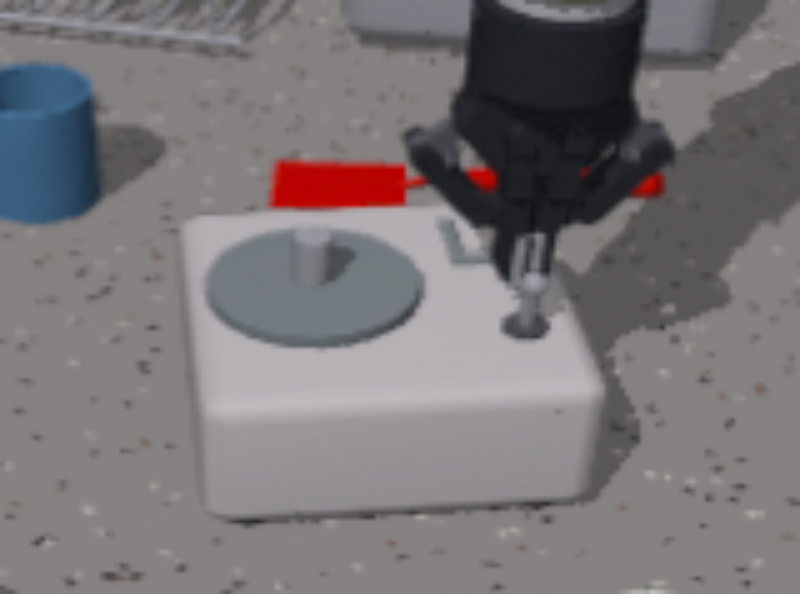

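View pics/w3.png

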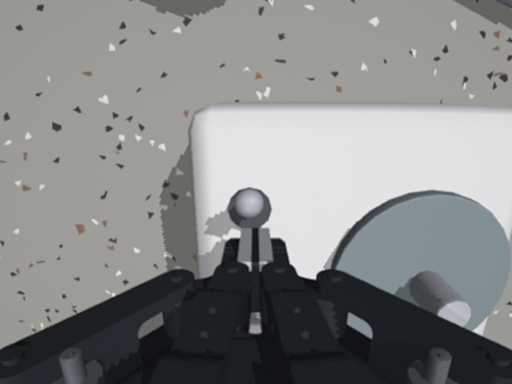

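```bash
cat > chk.py <<'E'
from h import *
from plant import viewer
x,y,th=np.load('pose.npy');c,s=np.cos(th),np.sin(th)
g=viewer.grab_frame('side')
for q in (0,.45,.9):
    bx,by=-.066,.045+.031*np.sin(q-.45)
    u=proj(g,(x+c*bx-s*by,y+s*bx+c*by,.104+.031*np.cos(q-.45)));print(q,(u-[200,90])*[5,4.4])
E
python3 chk.py
```

```text
0 [518.07204063 265.91942511]
0.45 [524.10773695 275.04660102]
0.9 [529.08399321 293.79931672]
```

The ball at (535,282) is only a little past upright. I push further, correcting the small height and sideways drift.

{"method": "carry_out", "body": {
  "motion": [
    [-1,0.005,-0.002,0.002,0],
    [-1,0.005,0,0.001,0],
    [-1,0.004,0,0,0],
    [-1,0,0,0,0]
  ]
}}

```text
t: 5.17
eef_pos: [0.4956, -0.196, 0.1322]
orientation: [0.023, 0.568, 0.823, -0.008]
ft_force: [-0.4, 0.4, 0.4]
gripper_width: 0.003
```

```bash
python3 go.py -66 46 120; python3 - <<'E'
from plant import viewer
import cv2
a=viewer.grab_frame('side')['frame'];b=viewer.grab_frame('wrist')['frame']
cv2.imwrite('pics/s4.png',cv2.resize(a[90:225,200:360],None,fx=5,fy=4.4))
cv2.imwrite('pics/w4.png',b)
E
```

```text
t 5.1667 pos [ 0.49559191 -0.1960167   0.13223272] base mm [-65.60666865  40.15995827] w 0.0025308287652766543 F [-0.36738061  0.36058907  0.39718898]
tool shift mm [ 5.9 -0.4  1. ] tool yaw to turn -0.24481604987282424
```

View pics/s4.png

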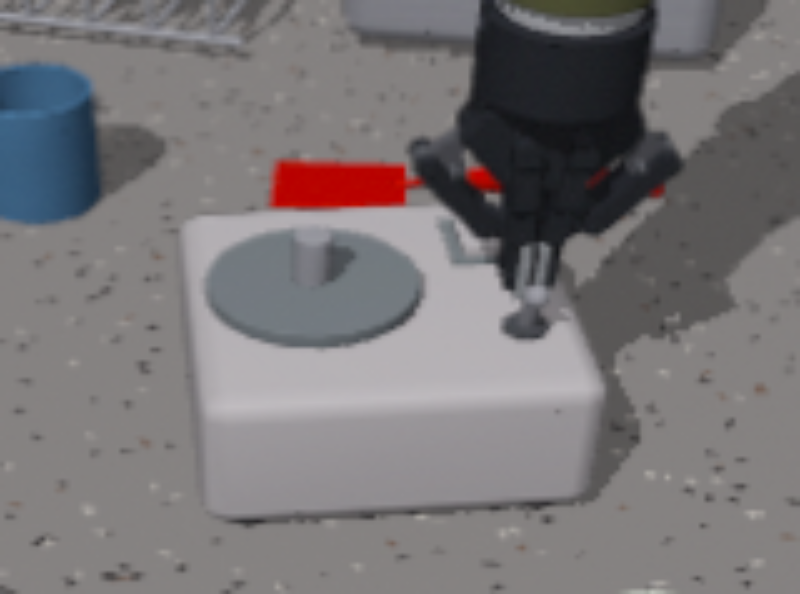

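View pics/w4.png

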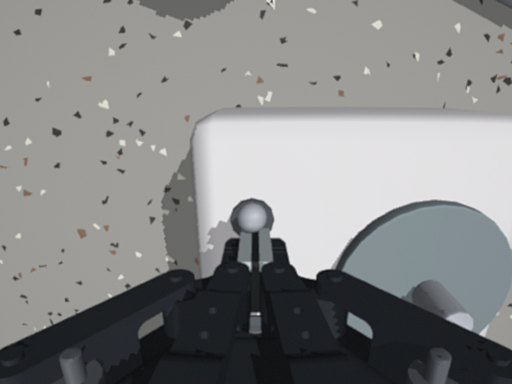

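The ball is at (537,295), which matches the flipped position (about (536,296) after the view's offset). I back off and lift.

{"method": "carry_out", "body": {
  "motion": [
    [-1,-0.006,0,-0.001,0],
    [-1,-0.006,0,-0.005,0],
    [-1,-0.003,0,-0.02,0],
    [-1,0,0,-0.03,0],
    [-1,0,0,-0.035,0],
    [-1,0,0,-0.035,0],
    [-1,-0.035,0,-0.02,0],
    [-1,-0.035,0,0,0]
  ]
}}

```text
t: 5.93
eef_pos: [0.5156, -0.263, 0.2831]
orientation: [0.01, 0.565, 0.825, -0.005]
ft_force: [0.4, 0.2, 0.6]
gripper_width: -0.003
```

{"method": "carry_out", "body": {
  "motion": [
    [-1,-0.035,0,-0.01,0],
    [-1,-0.035,0,0,0],
    [-1,0,0,0,0],
    [-1,0,0,0,0]
  ]
}}

```text
t: 6.27
eef_pos: [0.543, -0.3363, 0.296]
orientation: [0.011, 0.566, 0.824, -0.004]
ft_force: [0.2, -0.4, 0.6]
gripper_width: 0.004
```

```bash
python3 go.py -66 46 120; python3 chk.py; python3 - <<'E'
from plant import viewer
import cv2
a=viewer.grab_frame('side')['frame'];b=viewer.grab_frame('top')['frame']
cv2.imwrite('pics/s5.png',cv2.resize(a[90:225,200:360],None,fx=5,fy=4.4))
cv2.imwrite('pics/s5b.png',cv2.resize(a[264:384,140:300],None,fx=5,fy=5))
cv2.imwrite('pics/t5.png',cv2.resize(b[100:240,90:400],None,fx=2.5,fy=2.5))
E
```

```text
t 6.2667 pos [ 0.54296241 -0.33625378  0.29604533] base mm [ -71.52999989 -107.74310853] w 0.0038157329764121413 F [ 0.18080157 -0.39669248  0.64792337]
tool shift mm [157.4   4.8 161.6] tool yaw to turn 0.0500563363825961
0 [518.07204063 265.91942511]
0.45 [524.10773695 275.04660102]
0.9 [529.08399321 293.79931672]
```

View pics/s5.png

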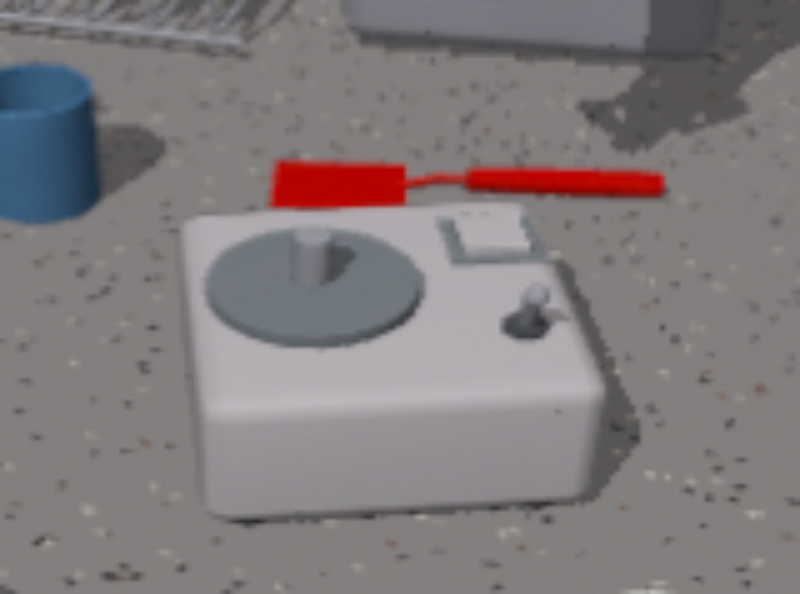

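View pics/s5b.png

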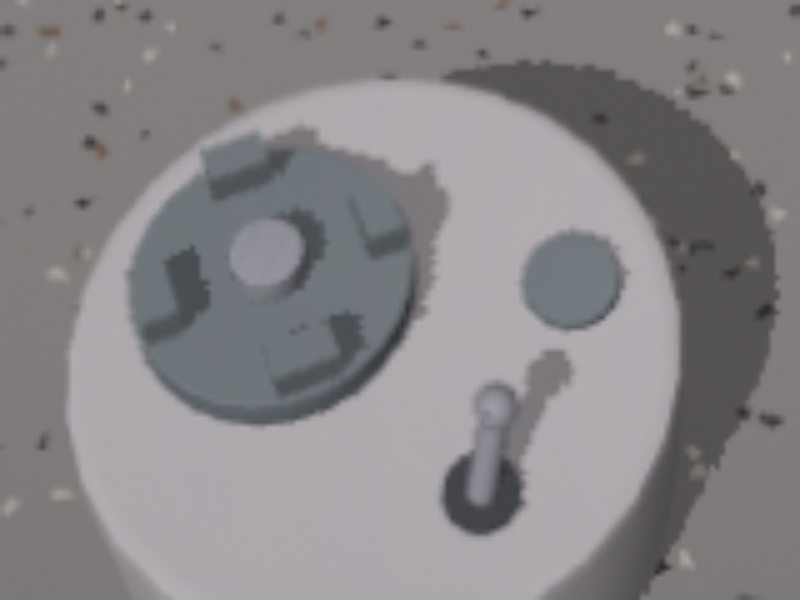

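View pics/t5.png

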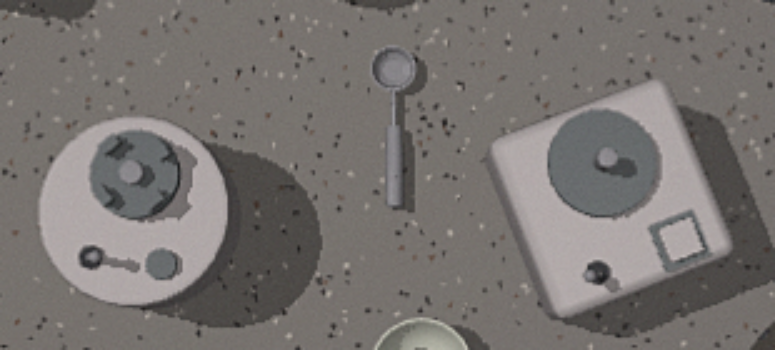

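```bash
python3 - <<'E'
from h import *
from plant import viewer
f=viewer.grab_frame('top');x,y,th=np.load('pose.npy');c,s=np.cos(th),np.sin(th)
cv2.imwrite('pics/t6.png',cv2.resize(f['frame'][190:230,305:365],None,fx=10,fy=10,interpolation=cv2.INTER_CUBIC))
for q in (0,.45,.9):
    bx,by=-.066,.045+.031*np.sin(q-.45)
    print(q,(proj(f,(x+c*bx-s*by,y+s*bx+c*by,.104+.031*np.cos(q-.45)))-[305,190])*10+4)
E
```

```text
0 [310.59917789 160.62314931]
0.45 [261.78251931 179.45137872]
0.9 [208.3968223  199.81966134]
```

View pics/t6.png

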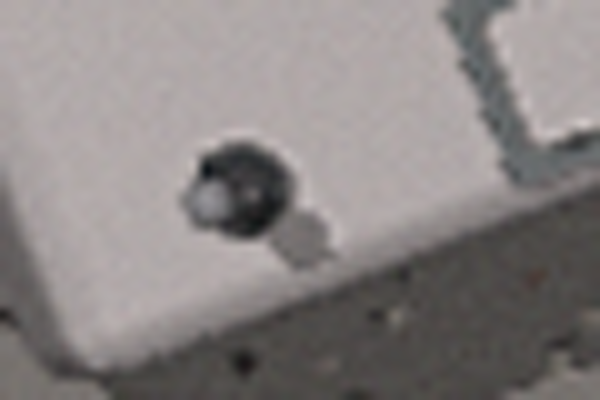

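The ball at (208,202) matches the fully flipped prediction of (208,200). The button and blender toggle look unchanged, and the robot is clear, so I hand in.

```bash
python3 -c "
from plant import job
print(job.finish_job())"
```

```text
the job is handed in; nothing more can be done
None
```

The processor toggle is now flipped to the side away from the square button, and it stayed there after I backed the gripper off. I pushed the ball across with the shut fingertips from the button side, retreated and lifted clear, then handed in at about 6.5 s.

- **Toggle:** in the last top view the ball was at pixel (208,202) of the zoomed crop, against (208,200) predicted for fully off. The side view agreed once I allowed for its constant offset of a few pixels.
- **Square button:** it looks the same as before in the pictures. The fingertips stayed above it, with no contact near it. I have no direct reading of its position.
- **Blender toggle:** it still leans towards its round button.
- **Forces:** every wrist force reading was under about 1 N. I read it only at the end of each move, so brief peaks during the push would not show.
- **What did not go to plan:** the first push stopped just past upright without a clear snap, so I pushed about 6 mm further. The gripper also tilted a few degrees during the moves, which did no harm.

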